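# Pair the glazed pots with their saucers

### The job

Get the stall ready for customers: stand each of the four small glazed pots with a collar upright in the saucer of its own colour, flat on the saucer's floor inside the rim. Set them down gently without dropping or knocking any over, keep the saucers flat on the table, and leave the raw brown clay pot and the pink bowl with the dark inside where they are.

Things in the scene. Friction and masses are not known exactly. Their poses are not given: they have to be found in the camera images.
- pink_pot: small pink glazed round-bellied pot with a straight collar, loose, standing upright, one thin white band round its belly; 80 high; foot 46 across, belly 56 across from 14 to 26 above the foot, then narrowing to the straight collar, 40 across from 38 up to the mouth at 80 (grip it by the collar from above); 0.11 to 0.23 kg. Origin: centre of its underside; z up; round, so yaw has no meaning
- blue_pot: small blue glazed round-bellied pot with a straight collar, loose, standing upright, one thin white band round its belly; 80 high; foot 46 across, belly 56 across from 14 to 26 above the foot, then narrowing to the straight collar, 40 across from 38 up to the mouth at 80 (grip it by the collar from above); 0.11 to 0.23 kg. Origin: centre of its underside; z up; round, so yaw has no meaning
- yellow_pot: small yellow glazed round-bellied pot with a straight collar, loose, standing upright, one thin white band round its belly; 80 high; foot 46 across, belly 56 across from 14 to 26 above the foot, then narrowing to the straight collar, 40 across from 38 up to the mouth at 80 (grip it by the collar from above); 0.11 to 0.23 kg. Origin: centre of its underside; z up; round, so yaw has no meaning
- green_pot: small green glazed round-bellied pot with a straight collar, loose, standing upright, one thin white band round its belly; 80 high; foot 46 across, belly 56 across from 14 to 26 above the foot, then narrowing to the straight collar, 40 across from 38 up to the mouth at 80 (grip it by the collar from above); 0.11 to 0.23 kg. Origin: centre of its underside; z up; round, so yaw has no meaning
- pink_saucer: pink glazed saucer, loose, 96 across, round; flat floor 72 across lying 5 above the table, inside a rim 11 high; 0.22 kg. Origin: centre of its underside, on the table; z up
- blue_saucer: blue glazed saucer, loose, 96 across, round; flat floor 72 across lying 5 above the table, inside a rim 11 high; 0.22 kg. Origin: centre of its underside, on the table; z up
- yellow_saucer: yellow glazed saucer, loose, 96 across, round; flat floor 72 across lying 5 above the table, inside a rim 11 high; 0.22 kg. Origin: centre of its underside, on the table; z up
- green_saucer: green glazed saucer, loose, 96 across, round; flat floor 72 across lying 5 above the table, inside a rim 11 high; 0.22 kg. Origin: centre of its underside, on the table; z up
- clay_pot: bystander: raw brown clay pot, unglazed and without a band, of the same collared shape and size as the glazed ones (80 high, belly 56 across), loose; it has no saucer. Origin: centre of its underside; z up
- bowl: bystander: deep bowl, pink outside and on its 6 wide rim, near-black inside, loose, 104 across at the rim, 48 high. Origin: centre of its underside; z up. (Other wares and jars stand still beyond all of these, at least 0.8 m ahead of the robot base or 0.55 m to its sides, up to 0.2 m high)
Things that resemble listed ones, but are neither listed nor needed, are in the scene too. Several things have the shape of the green_saucer; the one meant has the colours described above.

How it is judged:
By the outcome, as a careful person would: the job done as asked, in the order asked, and still so for the second after the job is handed in, with the robot touching nothing.
It also fails if it takes over 120 s, if anything falls off the work surface, if the arm or the gripper's body presses on something with over 40 N, if the wrist force passes 120 N, or if a joint passes its speed limit or range.

### The arm

A 6-joint arm with a two-finger parallel gripper is mounted at the origin on the work surface. World frame = base frame: x ahead of the robot, y to its left, z up, the work surface at z = 0. Lengths are in mm, angles in degrees, forces in N, time in s.
With the tool pointing down it reaches from about 300 to 850 mm from the base axis. Payload 4.2 kg.
Tool frame: the origin (TCP) lies midway between the tips of the shut fingers; the grasp point (between the pads) lies 19 mm behind it (env.grip_point_offset is the distance from the TCP to the grasp point, in mm); z points along the fingers, x is the direction in which the jaws open and shut, and the axes are right-handed (so a half turn about z gives the same grasp; the last joint's range is limited). The gripper opens to 91 mm and grips with 3 to 60 N. Pads are 32 mm wide; open, the fingers measure 118 mm over their backs; the gripper's body (76 mm by 178 mm) begins 60 mm behind the grasp point.
Start: joints at [-1.146, 18.312, 89.639, -0, 72.044, -1.146], TCP at [575.019, 0, 180.876] pointing down, gripper open.
Joint ranges: [-177.97, 177.97], [-48.28, 115.42], [12.27, 149.76], [-77.06, 257.06], [2.81, 150.46], [-146.56, 146.56]. Speed limits (degrees/s): [147.25, 147.25, 180, 180, 180, 180].

### API

Orientations are given as [roll, pitch, yaw] about the fixed x, y, z axes, in that order (R = Rz(yaw) Ry(pitch) Rx(roll)).
In Python, from workcell import env gives the robot as it stands.
- The arm moves only by the shell command python3 -m pendant 'ROWS' [FORCE]. ROWS is JSON, a list of rows, each an object with "xyz": the shift along the tool's x, y, z in m, a list of three; "roll": the turn about the tool's z in degrees; "jaw": the closure, from 0 (fully open) to 1 (shut). A call has exactly 8 rows; each row is the pose to reach, as a shift and turn from the pose commanded when the call began, along the tool's axes at that moment; what a row does not reach only later rows make up. A row lasts 1/8 s, in which the tool goes at most 62.5 mm and 10.7 degrees, less where a joint would pass 70% of its speed; a pose out of reach is approached as far as the arm can. A call with a gripper value outside its range is refused whole. The fingers move at their own pace and stop on an object; FORCE is the grip in N (left out, the last holds). Time passes only in rows, so rows that repeat a pose let the fingers close, or fill a call up. It gives the time, the measured TCP pose, the force and the opening at its end, in the units of the state.
- env.state(): the state, without advancing time (a new reading comes with each control period).
- env.grab_frame(name): name is "scene" or "side" or "wrist"; returns (picture, depth): 384x512x3 uint8, blue, green, red; 384x512 float32, mm along the optical axis (not along the pixel's ray), 0 where there is no reading.
- env.camera_params(name): a dict with "camera_matrix" (3x3 intrinsics, pixels), "cam_to_world" (4x4, takes a point from camera to world coordinates); the wrist camera has in their place "hand_eye" (4x4, takes a point from camera to tool coordinates, whose origin is the TCP and whose axes are the tool frame's). Camera axes: x right, y up, looking along -z (the intrinsics and any distortion apply to the point x, -y, -z); pixel columns grow to the right and rows downward; lengths in mm; the calibration is good to about 2 mm. A picture is of the moment at which its call begins: read the wrist's pose just before it. camera_params takes no time and is no camera call.
- env.job_done(): hands the job in, once; it reports no verdict.
The state is a dict: "time_s": time; "qpos": joint angles; "qvel": joint speeds; "effort": joint torques, N m; "ee_pos": TCP position; "ee_rot": TCP orientation; "force": force on the tool from outside, world axes, zero at the start; "torque": the same for the moment, N m; "gripper_width": finger opening in mm.
Only numpy, scipy, OpenCV 4.12 (cv2) and the standard library are available. Lean on these libraries where they do the work, as an engineer would, in place of code of your own. Each camera call takes 0.05 s, during which the arm holds its last target. There are 200 camera calls.

## Working session

There is one attempt and no reset: what is moved stays moved. The work goes in short steps, Python scripts to look and compute and a shell command to move; the robot and the scene stay as the last step left them, time stands still between calls to the robot, and variables do not carry over. Pictures are saved under pics/ and viewed, about 12 in all and at most 16, crops included, and the job is handed in when it is done.

```bash
mkdir -p pics
cat > h.py <<'E'
import numpy as np, cv2
from workcell import env
from scipy.spatial.transform import Rotation as R
def T_wrist(st=None):
    st=st or env.state(); T=np.eye(4); T[:3,:3]=R.from_euler('xyz',st['ee_rot'],degrees=True).as_matrix(); T[:3,3]=st['ee_pos']; return T
def grab(n):
    p=env.camera_params(n); Tw=T_wrist() if n=='wrist' else None
    im,d=env.grab_frame(n)
    C=Tw@np.array(p['hand_eye']) if n=='wrist' else np.array(p['cam_to_world'])
    return im,d,np.array(p['camera_matrix']),C,p
def ray(uv,K,C,z,dist=None):
    uv=np.array(uv,float).reshape(-1,1,2)
    n=cv2.undistortPoints(uv,K,dist)[:,0]
    d=np.c_[n[:,0],-n[:,1],-np.ones(len(n))]@C[:3,:3].T; o=C[:3,3]
    return o+d*((z-o[2])/d[:,2])[:,None]
E
python3 - <<'E'
from h import *
print(env.state())
for n in ['scene','side','wrist']:
    im,d,K,C,p=grab(n); cv2.imwrite(f'pics/{n}0.png',im); np.savez(f'{n}0.npz',im=im,d=d,K=K,C=C)
    print(n,p.keys(),{k:v for k,v in p.items() if k not in('camera_matrix',)},K.tolist())
E
```

```text
{'time_s': 0.0, 'qpos': array([-1.14708966e+00,  1.83522786e+01,  8.97058605e+01, -4.69892152e-04,
        7.20440070e+01, -1.14488232e+00]), 'qvel': array([-0.01459791, -0.10106212,  0.02826351,  0.02980215,  0.07007565,
        0.06010448]), 'effort': array([-5.01459035e-04, -4.12465632e+01, -2.31973493e+01,  7.28826877e-02,
        4.58198413e-02, -1.41870069e-04]), 'ee_pos': array([ 5.74439032e+02, -2.66090274e-03,  1.80017642e+02]), 'ee_rot': array([-1.79998406e+02,  1.02134681e-01, -2.06065458e-03]), 'force': array([ 0.75882244,  1.08117836, -1.17961344]), 'torque': array([-0.02937848,  0.00913565,  0.0189028 ]), 'gripper_width': 91.28237081043342}
scene dict_keys(['camera_matrix', 'cam_to_world']) {'cam_to_world': array([[ 5.11818500e-01, -6.89138165e-01,  5.12962389e-01,
         1.16663330e+03],
       [ 8.59082520e-01,  4.07526304e-01, -3.09676502e-01,
        -3.58458516e+02],
       [ 4.36422986e-03,  5.99175184e-01,  8.00606053e-01,
         1.04603930e+03],
       [ 0.00000000e+00,  0.00000000e+00,  0.00000000e+00,
         1.00000000e+00]])} [[492.0383438288403, 0.0, 2
[... 411 characters left out ...]
 0.00000000e+00,  0.00000000e+00,  0.00000000e+00,
         1.00000000e+00]])} [[436.8215724964729, 0.0, 254.66296506267284], [0.0, 436.8215724964729, 193.78802131777823], [0.0, 0.0, 1.0]]
wrist dict_keys(['camera_matrix', 'hand_eye']) {'hand_eye': array([[ 9.99999932e-01,  5.11115214e-05,  3.64680656e-04,
        -3.63628988e-02],
       [ 1.49409759e-04, -9.61459172e-01, -2.74947701e-01,
        -7.70902760e+01],
       [ 3.36572566e-04,  2.74947737e-01, -9.61459114e-01,
        -2.03982143e+02],
       [ 0.00000000e+00,  0.00000000e+00,  0.00000000e+00,
         1.00000000e+00]])} [[296.7420567651148, 0.0, 253.95653994543528], [0.0, 296.7420567651148, 192.00684677571522], [0.0, 0.0, 1.0]]
```

View pics/scene0.png

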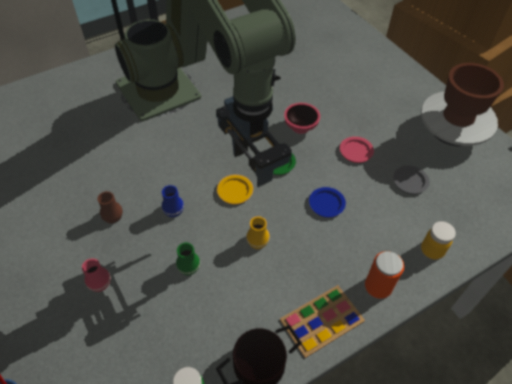

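View pics/side0.png

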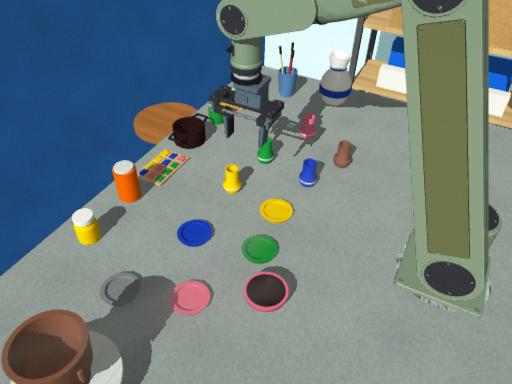

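Scene view: pots are pink (96,276), green (187,258), blue (172,200), yellow (258,232) and clay (110,207). Saucers are yellow (235,189), blue (327,203), pink (355,150) and green (285,163, partly behind the gripper). The bowl is at (302,116) and a grey saucer-shaped thing at (410,180).
Side view: the only green disc is at (260,249). A thin line runs near the pink pot at (310,133) and needs a closer look.

```bash
cat > meas.py <<'E'
from h import *
HUE={'pink':(165,179),'blue':(105,130),'yellow':(20,32),'green':(50,80),'brown':(3,14)}
def pts(d,K,C):
    v,u=np.mgrid[:d.shape[0],:d.shape[1]]
    return np.stack([(u-K[0,2])/K[0,0]*d,-(v-K[1,2])/K[1,1]*d,-d],-1)@C[:3,:3].T+C[:3,3]
def circ(P,r):
    from scipy.optimize import least_squares
    return least_squares(lambda c:np.hypot(*(P-c).T)-r,P.mean(0),loss='soft_l1').x
def analyse(im,d,K,C,minA=60):
    hsv=cv2.cvtColor(im,cv2.COLOR_BGR2HSV); W=pts(d,K,C)
    for c,(a,b) in HUE.items():
        m=((hsv[...,0]>=a)&(hsv[...,0]<=b)&(hsv[...,1]>110)&(hsv[...,2]>40)).astype(np.uint8)
        m=cv2.morphologyEx(m,cv2.MORPH_CLOSE,np.ones((3,3)))
        n,l,s,ce=cv2.connectedComponentsWithStats(m)
        for i in range(1,n):
            if s[i,4]<minA: continue
            ok=(l==i)&(d>0)
            if not ok.any(): continue
            P=W[ok]; z=P[:,2]; out=f'{c} px{ce[i].round()} A{s[i,4]} z5-95 {np.percentile(z,5):.0f},{np.percentile(z,95):.0f} med {np.median(P,0).round()}'
            if np.hypot(*np.median(P,0)[:2])>850 or np.percentile(z,95)>130: continue
            cs=max(cv2.findContours((l==i).astype(np.uint8),cv2.RETR_EXTERNAL,cv2.CHAIN_APPROX_NONE)[0],key=cv2.contourArea)
            if np.percentile(z,95)<25 and len(cs)>5:
                e=cv2.fitEllipse(cs); w=ray(cs[:,0],K,C,9)[:,:2]; cc,r=cv2.minEnclosingCircle(w.astype(np.float32))
                out+=f' SAUCER ell {ray([e[0]],K,C,9)[0].round(1)} enc {np.round(cc,1)} r{r:.1f} px{np.round(e[0])}'
            elif np.percentile(z,95)>55:
                t=P[(z>42)&(z<76)][:,:2]
                if len(t)>5: out+=f' POT collar {circ(t,20).round(1)} n{len(t)}'
            print(out)
if __name__=='__main__':
    for n in ['scene','side']:
        f=np.load(f'{n}0.npz'); print(n); analyse(*[f[k] for k in ('im','d','K','C')])
E
python3 meas.py
python3 -c "
import cv2
s=cv2.imread('pics/side0.png');a=cv2.resize(s[95:320,150:370],(780,590),interpolation=cv2.INTER_CUBIC) if 0 else cv2.resize(s[95:320,150:370],None,fx=2.6,fy=2.6,interpolation=cv2.INTER_CUBIC)
cv2.imwrite('pics/crop1.png',a)"
```

```text
scene
pink px[301. 119.] A347 z5-95 17,49 med [376. 282.  44.]
pink px[356. 149.] A666 z5-95 1,12 med [521. 377.   6.] SAUCER ell [523.  374.3   9. ] enc [522.  374.8] r48.5 px[356. 149.]
pink px[ 95. 274.] A523 z5-95 27,79 med [ 556. -394.   54.] POT collar [ 543.1 -393.4] n260
blue px[171. 200.] A448 z5-95 26,79 med [ 455. -158.   52.] POT collar [ 443.5 -156.3] n237
blue px[327. 202.] A875 z5-95 1,12 med [627. 197.   6.] SAUCER ell [628.7 195.3   9. ] enc [628.8 196.2] r48.9 px[327. 202.]
yellow px[234. 189.] A895 z5-95 -1,12 med [468.  11.   5.] SAUCER ell [470.5   9.7   9. ] enc [470.3  10.9] r50.8 px[234. 189.]
yellow px[258. 232.] A563 z5-95 12,80 med [643. -22.  49.] POT collar [634.4 -18.3] n240
yellow px[318. 303.] A126 z5-95 2,8 med [843.   3.   5.] SAUCER ell [848.4   4.9   9. ] enc [847.5  17.7] r54.5 px[316. 305.]
green px[187. 258.] A424 z5-95 28,79 med [ 623. -199.   54.] POT collar [ 611.1 -195.9] n215
green px[320. 303.] A83 z5-95 6,13 med [850.  17.   9.] SAUCER ell [849.7  17.1   9. ] enc [849.7  17.3] r13.8 px[320. 303.]
green px[307. 311.] A84 z5-95 6,12 med [85
[... 836 characters left out ...]
0.    9. ] enc [623.7 198.4] r49.6 px[194. 233.]
yellow px[232. 179.] A428 z5-95 6,79 med [624.  -2.  45.] POT collar [630.3 -15.4] n173
yellow px[276. 210.] A644 z5-95 2,12 med [468.  11.   7.] SAUCER ell [466.3  14.2   9. ] enc [467.1  12.9] r50.3 px[276. 210.]
green px[266. 152.] A288 z5-95 7,77 med [ 597. -178.   37.] POT collar [ 609.5 -194. ] n104
green px[166. 172.] A126 z5-95 5,11 med [845.  24.   9.] SAUCER ell [845.1  24.4   9. ] enc [842.5  22. ] r51.6 px[166. 172.]
green px[259. 249.] A781 z5-95 2,12 med [443. 163.   6.] SAUCER ell [441.7 166.1   9. ] enc [441.4 164.7] r48.5 px[259. 249.]
brown px[343. 154.] A274 z5-95 15,78 med [ 374. -279.   47.] POT collar [ 378.3 -296.7] n128
```

View pics/crop1.png

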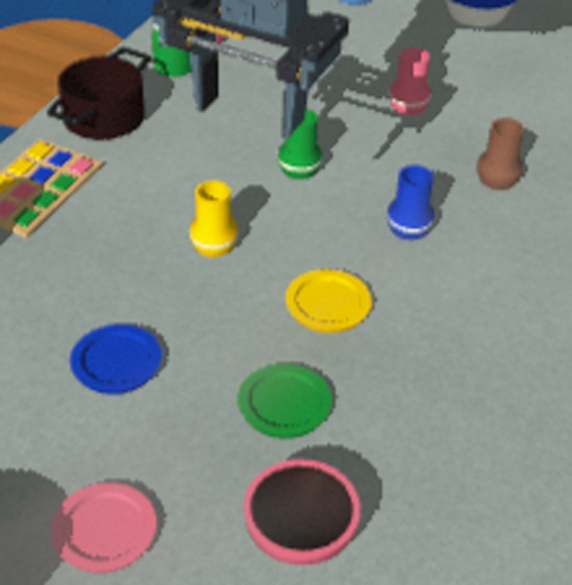

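The crop shows one green saucer, at side px (260,249). The other discs of that shape are pink (191,298), blue (194,233), yellow (276,210) and grey (122,289), so each saucer is identified by colour. The line by the pink pot is only the robot's shadow.
The two views agree to about 4 mm. I'll start with the yellow pot at about (632,-17), hover, and check with the wrist camera.

```bash
python3 -m pendant '[{"xyz":[0.015,0.004,0],"roll":0,"jaw":0},{"xyz":[0.03,0.009,0],"roll":0,"jaw":0},{"xyz":[0.045,0.013,0],"roll":0,"jaw":0},{"xyz":[0.058,0.017,0.01],"roll":0,"jaw":0},{"xyz":[0.058,0.017,0.02],"roll":0,"jaw":0},{"xyz":[0.058,0.017,0.03],"roll":0,"jaw":0},{"xyz":[0.058,0.017,0.03],"roll":0,"jaw":0},{"xyz":[0.058,0.017,0.03],"roll":0,"jaw":0}]' 20
cat > w.py <<'E'
import sys
from h import *; from meas import analyse
tag=sys.argv[1]; f=dict(zip(('im','d','K','C'),grab('wrist')[:4]))
st=env.state(); print(st['ee_pos'].round(1),st['ee_rot'].round(1),st['force'].round(1),round(st['gripper_width'],1),round(st['time_s'],1))
cv2.imwrite(f'pics/w_{tag}.png',f['im']); analyse(f['im'],f['d'],f['K'],f['C'])
E
python3 w.py y1
```

```text
time_s: 1.15
ee_pos: [632.9, -16.9, 151.2]
ee_rot: [180.0, -0.0, 0.0]
force: [-0.0, 0.1, -0.0]
gripper_width: 91.0
[633.1 -16.9 151.5] [ 1.8e+02 -1.0e-01  0.0e+00] [ 0.   0.1 -0.3] 91.0 1.2
pink px[428. 207.] A340 z5-95 9,11 med [846. -58.  10.] SAUCER ell [847.1 -57.8   9. ] enc [847.5 -58. ] r15.5 px[428. 207.]
blue px[248.   7.] A951 z5-95 5,13 med [627. 159.  11.] SAUCER ell [626.3 158.9   9. ] enc [626.2 165.7] r36.4 px[248.   8.]
yellow px[112. 150.] A5421 z5-95 4,12 med [466.  12.   6.] SAUCER ell [467.3  12.2   9. ] enc [467.3  10.4] r48.7 px[112. 150.]
yellow px[252. 181.] A1724 z5-95 26,81 med [631.  -9.  54.] POT collar [631.9 -15. ] n562
green px[72. 22.] A3920 z5-95 4,12 med [442. 147.   6.] SAUCER ell [443.6 145.3   9. ] enc [443.4 162.1] r47.6 px[72. 22.]
green px[444. 111.] A446 z5-95 9,11 med [846.  56.  10.] SAUCER ell [847.1  56.4   9. ] enc [847.2  56.4] r15.8 px[444. 111.]
green px[439. 145.] A406 z5-95 9,11 med [847.  18.  10.] SAUCER ell [847.5  18.1   9. ] enc [847.8  18.1] r15.5 px[439. 145.]
green px[433. 176.] A359 z5-95 9,11 med [847. -19.  10.] SAUCER ell [847.3 -19.4   9. ] enc [847.4 -19.6] r15.2 px[433. 176.]
green px[233. 311.] A1135 z5-95 27,79 med [ 607. -178.   41.] POT collar [ 607.5 -196.7] n450
```

View pics/w_y1.png

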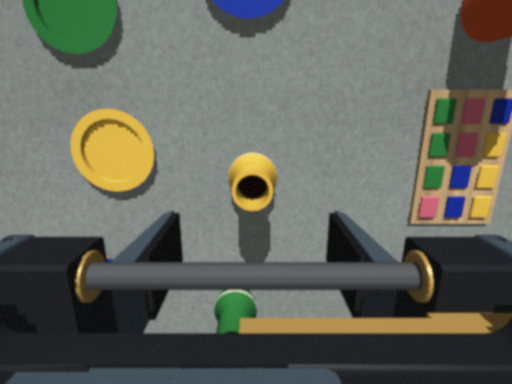

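The wrist view puts the yellow pot at px (252,181), centred between the fingers, and the yellow saucer at (112,150). Its figures match the fixed cameras to about 2 mm. I'll descend, grip and lift.

```bash
python3 -m pendant '[{"xyz":[-0.001,-0.001,0.02],"roll":0,"jaw":0},{"xyz":[-0.001,-0.001,0.045],"roll":0,"jaw":0},{"xyz":[-0.001,-0.001,0.07],"roll":0,"jaw":0},{"xyz":[-0.001,-0.001,0.09],"roll":0,"jaw":0},{"xyz":[-0.001,-0.001,0.102],"roll":0,"jaw":0},{"xyz":[-0.001,-0.001,0.107],"roll":0,"jaw":0},{"xyz":[-0.001,-0.001,0.107],"roll":0,"jaw":0.2},{"xyz":[-0.001,-0.001,0.107],"roll":0,"jaw":0.4}]' 15
python3 -m pendant '[{"xyz":[0,0,0],"roll":0,"jaw":0.5},{"xyz":[0,0,0],"roll":0,"jaw":0.6},{"xyz":[0,0,0],"roll":0,"jaw":0.7},{"xyz":[0,0,0],"roll":0,"jaw":0.8},{"xyz":[0,0,0],"roll":0,"jaw":0.8},{"xyz":[0,0,-0.003],"roll":0,"jaw":0.8},{"xyz":[0,0,-0.008],"roll":0,"jaw":0.8},{"xyz":[0,0,-0.015],"roll":0,"jaw":0.8}]' 15
```

```text
time_s: 2.2
ee_pos: [632.7, -16.0, 44.8]
ee_rot: [180.0, -0.1, 0.0]
force: [-0.6, -0.7, -0.0]
gripper_width: 74.4
time_s: 3.2
ee_pos: [631.9, -16.0, 59.0]
ee_rot: [-180.0, 0.0, -0.0]
force: [-0.1, 0.1, -1.4]
gripper_width: 38.5
```

Gripped: 38.5 mm opening and about 1.4 N of weight. Next I'll carry it over the yellow saucer at (467.5,11.5).

```bash
python3 -m pendant '[{"xyz":[-0.01,-0.002,-0.015],"roll":0,"jaw":0.8},{"xyz":[-0.035,-0.006,-0.03],"roll":0,"jaw":0.8},{"xyz":[-0.065,-0.011,-0.03],"roll":0,"jaw":0.8},{"xyz":[-0.1,-0.017,-0.03],"roll":0,"jaw":0.8},{"xyz":[-0.13,-0.022,-0.03],"roll":0,"jaw":0.8},{"xyz":[-0.153,-0.026,-0.03],"roll":0,"jaw":0.8},{"xyz":[-0.164,-0.027,-0.03],"roll":0,"jaw":0.8},{"xyz":[-0.164,-0.027,-0.03],"roll":0,"jaw":0.8}]' 15
python3 w.py y2
```

```text
time_s: 4.2
ee_pos: [468.0, 11.0, 89.6]
ee_rot: [180.0, -0.1, 0.0]
force: [0.7, -0.2, -2.2]
gripper_width: 38.6
[468.9  11.   89.5] [ 1.8e+02 -1.0e-01  0.0e+00] [ 0.7  0.  -2.2] 38.6 4.2
blue px[441.  14.] A2531 z5-95 4,12 med [628. 165.  10.] SAUCER ell [627.  164.3   9. ] enc [627.2 174.9] r42.1 px[441.  14.]
blue px[230. 311.] A138 z5-95 1,15 med [ 442. -133.    8.] SAUCER ell [ 438.6 -141.3    9. ] enc [ 439.7 -138. ] r19.2 px[228. 317.]
yellow px[254. 196.] A8170 z5-95 5,126 med [468.  25.  74.] POT collar [467.1  17.1] n606
green px[227.  32.] A6934 z5-95 4,12 med [444. 152.   6.] SAUCER ell [444.3 150.5   9. ] enc [444.2 162.3] r47.6 px[226.  32.]
```

View pics/w_y2.png

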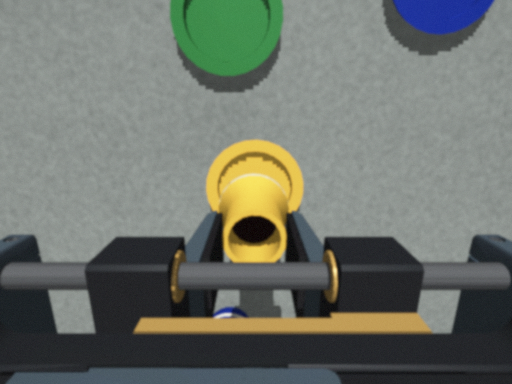

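The pot hangs upright at px (254,215), centred over the yellow saucer at (254,185). I'll lower it gently.

```bash
python3 -m pendant '[{"xyz":[0,0,0.012],"roll":0,"jaw":0.8},{"xyz":[0,0,0.024],"roll":0,"jaw":0.8},{"xyz":[0,0,0.032],"roll":0,"jaw":0.8},{"xyz":[0,0,0.036],"roll":0,"jaw":0.8},{"xyz":[0,0,0.038],"roll":0,"jaw":0.8},{"xyz":[0,0,0.039],"roll":0,"jaw":0.8},{"xyz":[0,0,0.04],"roll":0,"jaw":0.8},{"xyz":[0,0,0.04],"roll":0,"jaw":0.8}]' 15
```

```text
time_s: 5.25
ee_pos: [468.2, 11.0, 49.0]
ee_rot: [180.0, -0.0, 0.0]
force: [-0.2, 0.1, -1.4]
gripper_width: 38.7
```

```bash
python3 -m pendant '[{"xyz":[0,0,0.0],"roll":0,"jaw":0.8},{"xyz":[0,0,0.0005],"roll":0,"jaw":0.8},{"xyz":[0,0,0.0005],"roll":0,"jaw":0.8},{"xyz":[0,0,0.001],"roll":0,"jaw":0.8},{"xyz":[0,0,0.001],"roll":0,"jaw":0.8},{"xyz":[0,0,0.001],"roll":0,"jaw":0.8},{"xyz":[0,0,0.001],"roll":0,"jaw":0.8},{"xyz":[0,0,0.001],"roll":0,"jaw":0.8}]' 15; python3 -c "
from h import *
s=env.state();print(s['ee_pos'],s['force'])"
```

```text
time_s: 6.25
ee_pos: [468.2, 11.0, 48.7]
ee_rot: [180.0, -0.0, 0.0]
force: [-1.6, 0.6, 8.1]
gripper_width: 38.4
[468.15899613  11.00479454  48.72866187] [-1.56204996  0.60300365  8.10216686]
```

Contact reads +8 N. Next: open, lift clear, and go to the blue pot at (442,-155).

```bash
python3 -m pendant '[{"xyz":[0,0,0],"roll":0,"jaw":0.5},{"xyz":[0,0,0],"roll":0,"jaw":0.3},{"xyz":[0,0,0],"roll":0,"jaw":0.15},{"xyz":[0,0,-0.005],"roll":0,"jaw":0.1},{"xyz":[0,0,-0.025],"roll":0,"jaw":0.1},{"xyz":[0,0,-0.05],"roll":0,"jaw":0},{"xyz":[0,0,-0.08],"roll":0,"jaw":0},{"xyz":[0,0,-0.1],"roll":0,"jaw":0}]' 15
python3 -m pendant '[{"xyz":[-0.002,0.015,0],"roll":0,"jaw":0},{"xyz":[-0.007,0.045,0],"roll":0,"jaw":0},{"xyz":[-0.012,0.08,0],"roll":0,"jaw":0},{"xyz":[-0.018,0.115,0],"roll":0,"jaw":0},{"xyz":[-0.023,0.145,0],"roll":0,"jaw":0},{"xyz":[-0.026,0.162,0],"roll":0,"jaw":0},{"xyz":[-0.026,0.166,0],"roll":0,"jaw":0},{"xyz":[-0.026,0.166,0],"roll":0,"jaw":0}]' 15
python3 w.py b1
```

```text
time_s: 7.25
ee_pos: [468.6, 11.0, 149.5]
ee_rot: [-180.0, -0.1, 0.0]
force: [0.7, 0.3, 0.6]
gripper_width: 90.8
time_s: 8.25
ee_pos: [441.9, -154.7, 147.5]
ee_rot: [-180.0, 0.0, -0.0]
force: [0.1, 0.3, 0.1]
gripper_width: 91.3
[ 442.  -154.4  147.7] [-180.    0.    0.] [-0.3 -0.3  0.5] 91.2 8.3
blue px[252. 182.] A1694 z5-95 27,81 med [ 440. -147.   57.] POT collar [ 440.9 -154.1] n569
yellow px[279.  31.] A4982 z5-95 5,85 med [464.  -8.  12.] POT collar [466.7   9.5] n579
green px[404. 216.] A2135 z5-95 28,80 med [ 596. -187.   55.] POT collar [ 606.3 -196.8] n1019
brown px[198. 310.] A1323 z5-95 48,80 med [ 379. -298.   67.] POT collar [ 376.7 -295.7] n940
```

View pics/w_b1.png

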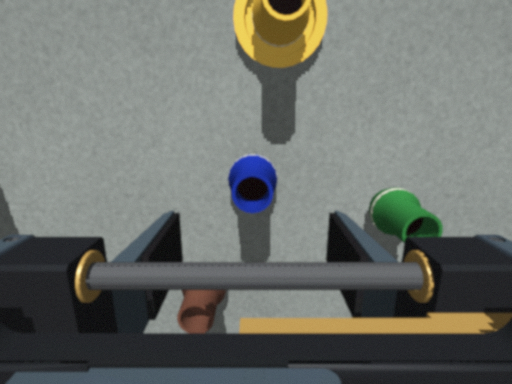

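Yellow stands in its saucer at px (283,15), top at z=85. Blue is centred at (252,182), so I'll grip it and lift it high enough to clear the yellow pot.

```bash
python3 -m pendant '[{"xyz":[-0.001,0,0.02],"roll":0,"jaw":0},{"xyz":[-0.001,0,0.045],"roll":0,"jaw":0},{"xyz":[-0.001,0,0.07],"roll":0,"jaw":0},{"xyz":[-0.001,0,0.09],"roll":0,"jaw":0},{"xyz":[-0.001,0,0.1],"roll":0,"jaw":0},{"xyz":[-0.001,0,0.104],"roll":0,"jaw":0},{"xyz":[-0.001,0,0.104],"roll":0,"jaw":0.2},{"xyz":[-0.001,0,0.104],"roll":0,"jaw":0.4}]' 15
python3 -m pendant '[{"xyz":[0,0,0],"roll":0,"jaw":0.5},{"xyz":[0,0,0],"roll":0,"jaw":0.6},{"xyz":[0,0,0],"roll":0,"jaw":0.7},{"xyz":[0,0,0],"roll":0,"jaw":0.8},{"xyz":[0,0,0],"roll":0,"jaw":0.8},{"xyz":[0,0,-0.005],"roll":0,"jaw":0.8},{"xyz":[0,0,-0.02],"roll":0,"jaw":0.8},{"xyz":[0,0,-0.04],"roll":0,"jaw":0.8}]' 15
python3 -m pendant '[{"xyz":[0,0,-0.03],"roll":0,"jaw":0.8},{"xyz":[0,0,-0.06],"roll":0,"jaw":0.8},{"xyz":[0.005,-0.01,-0.08],"roll":0,"jaw":0.8},{"xyz":[0.018,-0.035,-0.08],"roll":0,"jaw":0.8},{"xyz":[0.037,-0.07,-0.08],"roll":0,"jaw":0.8},{"xyz":[0.058,-0.11,-0.08],"roll":0,"jaw":0.8},{"xyz":[0.079,-0.15,-0.08],"roll":0,"jaw":0.8},{"xyz":[0.1,-0.19,-0.08],"roll":0,"jaw":0.8}]' 15
```

```text
time_s: 9.3
ee_pos: [441.6, -155.2, 44.5]
ee_rot: [180.0, -0.1, 0.0]
force: [0.6, -1.0, 0.1]
gripper_width: 73.9
time_s: 10.3
ee_pos: [440.6, -154.8, 84.0]
ee_rot: [-180.0, 0.1, -0.0]
force: [0.6, -0.3, -1.4]
gripper_width: 38.8
time_s: 11.3
ee_pos: [541.5, 36.4, 163.9]
ee_rot: [180.0, -0.0, 0.0]
force: [-0.4, -0.3, -1.1]
gripper_width: 38.5
```

```bash
python3 -m pendant '[{"xyz":[0.021,-0.04,0],"roll":0,"jaw":0.8},{"xyz":[0.042,-0.08,0],"roll":0,"jaw":0.8},{"xyz":[0.061,-0.117,0.005],"roll":0,"jaw":0.8},{"xyz":[0.076,-0.145,0.02],"roll":0,"jaw":0.8},{"xyz":[0.084,-0.16,0.04],"roll":0,"jaw":0.8},{"xyz":[0.085,-0.162,0.06],"roll":0,"jaw":0.8},{"xyz":[0.085,-0.162,0.072],"roll":0,"jaw":0.8},{"xyz":[0.085,-0.162,0.075],"roll":0,"jaw":0.8}]' 15
python3 w.py b2
```

```text
time_s: 12.3
ee_pos: [625.2, 196.2, 87.7]
ee_rot: [180.0, 0.1, -0.0]
force: [-0.5, -0.6, -1.6]
gripper_width: 38.5
[625.6 196.3  88.2] [ 1.8e+02  1.0e-01 -0.0e+00] [ 0.7 -0.3 -1. ] 38.5 12.3
pink px[129.  16.] A3053 z5-95 4,12 med [519. 349.  10.] SAUCER ell [519.7 347.3   9. ] enc [519.9 358.7] r43.3 px[130.  16.]
blue px[255. 196.] A8067 z5-95 5,124 med [626. 210.  72.] POT collar [624.1 201.6] n767
green px[ 75. 217.] A6124 z5-95 4,12 med [441. 165.   6.] SAUCER ell [442.7 165.3   9. ] enc [443.6 162.1] r47.8 px[ 75. 218.]
```

View pics/w_b2.png

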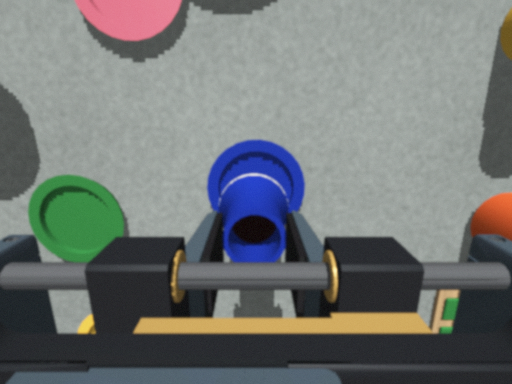

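Blue is centred over its saucer at px (256,188). The green saucer shows whole at (78,217), measured at (442.5,164). Lowering now.

```bash
python3 -m pendant '[{"xyz":[0,0,0.012],"roll":0,"jaw":0.8},{"xyz":[0,0,0.026],"roll":0,"jaw":0.8},{"xyz":[0,0,0.034],"roll":0,"jaw":0.8},{"xyz":[0,0,0.037],"roll":0,"jaw":0.8},{"xyz":[0,0,0.039],"roll":0,"jaw":0.8},{"xyz":[0,0,0.04],"roll":0,"jaw":0.8},{"xyz":[0,0,0.0405],"roll":0,"jaw":0.8},{"xyz":[0,0,0.0405],"roll":0,"jaw":0.8}]' 15
python3 -m pendant '[{"xyz":[0,0,0],"roll":0,"jaw":0.8},{"xyz":[0,0,0],"roll":0,"jaw":0.8},{"xyz":[0,0,0],"roll":0,"jaw":0.8},{"xyz":[0,0,0],"roll":0,"jaw":0.8},{"xyz":[0,0,0],"roll":0,"jaw":0.8},{"xyz":[0,0,0],"roll":0,"jaw":0.8},{"xyz":[0,0,0],"roll":0,"jaw":0.8},{"xyz":[0,0,0],"roll":0,"jaw":0.8}]' 15
```

```text
time_s: 13.35
ee_pos: [626.3, 197.1, 49.0]
ee_rot: [-180.0, -0.1, 0.0]
force: [-0.4, -0.4, 1.0]
gripper_width: 38.6
time_s: 14.35
ee_pos: [626.2, 197.1, 48.8]
ee_rot: [-180.0, -0.0, -0.0]
force: [-1.6, -0.6, 5.6]
gripper_width: 38.8
```

In contact at 5.6 N. Releasing, then on to the green pot at (608,-196).

```bash
python3 -m pendant '[{"xyz":[0,0,0],"roll":0,"jaw":0.5},{"xyz":[0,0,0],"roll":0,"jaw":0.3},{"xyz":[0,0,0],"roll":0,"jaw":0.15},{"xyz":[0,0,-0.005],"roll":0,"jaw":0.1},{"xyz":[0,0,-0.025],"roll":0,"jaw":0.1},{"xyz":[0,0,-0.05],"roll":0,"jaw":0},{"xyz":[0,0,-0.08],"roll":0,"jaw":0},{"xyz":[0,0,-0.1],"roll":0,"jaw":0}]' 15
python3 -m pendant '[{"xyz":[-0.001,0.015,0],"roll":0,"jaw":0},{"xyz":[-0.002,0.05,0],"roll":0,"jaw":0},{"xyz":[-0.004,0.09,0],"roll":0,"jaw":0},{"xyz":[-0.006,0.13,0],"roll":0,"jaw":0},{"xyz":[-0.008,0.17,0],"roll":0,"jaw":0},{"xyz":[-0.01,0.21,0],"roll":0,"jaw":0},{"xyz":[-0.012,0.25,0],"roll":0,"jaw":0},{"xyz":[-0.014,0.29,0],"roll":0,"jaw":0}]' 15
python3 -m pendant '[{"xyz":[-0.001,0.035,0],"roll":0,"jaw":0},{"xyz":[-0.002,0.065,0],"roll":0,"jaw":0},{"xyz":[-0.003,0.09,0],"roll":0,"jaw":0},{"xyz":[-0.004,0.1,0],"roll":0,"jaw":0},{"xyz":[-0.004,0.103,0],"roll":0,"jaw":0},{"xyz":[-0.004,0.103,0],"roll":0,"jaw":0},{"xyz":[-0.004,0.103,0],"roll":0,"jaw":0},{"xyz":[-0.004,0.103,0],"roll":0,"jaw":0}]' 15
python3 w.py g1
```

```text
time_s: 15.35
ee_pos: [626.6, 197.2, 150.3]
ee_rot: [-180.0, -0.1, 0.0]
force: [-0.2, 0.5, -1.6]
gripper_width: 91.0
time_s: 16.35
ee_pos: [610.6, -95.1, 147.0]
ee_rot: [180.0, 0.1, -0.0]
force: [-0.5, 1.2, 0.1]
gripper_width: 91.2
time_s: 17.35
ee_pos: [608.1, -195.3, 148.4]
ee_rot: [-180.0, -0.0, 0.1]
force: [0.2, -0.8, -0.3]
gripper_width: 91.4
[ 608.1 -195.4  148.4] [-180.   -0.    0.] [-0.6 -0.1  0.1] 91.2 17.4
pink px[480.  48.] A530 z5-95 9,12 med [846. -58.  10.] SAUCER ell [847.1 -57.8   9. ] enc [847.2 -58.1] r15.8 px[480.  48.]
pink px[202. 321.] A897 z5-95 27,58 med [ 543. -375.   36.] POT collar [ 538.9 -394.3] n286
yellow px[117.  10.] A1468 z5-95 5,13 med [468. -22.  11.] SAUCER ell [468.  -22.8   9. ] enc [467.6 -14.1] r40.7 px[117.  10.]
green px[488.  10.] A435 z5-95 9,12 med [846. -23.  10.] SAUCER ell [847.3 -22.7   9. ] enc [847.1 -22.5] r13.3 px[488.  10.]
green px[254. 181.] A1545 z5-95 29,81 med [ 608. -186.   59.] POT collar [ 609.2 -193.8] n541
```

```bash
python3 -m pendant '[{"xyz":[0.001,-0.001,0.02],"roll":0,"jaw":0},{"xyz":[0.001,-0.001,0.045],"roll":0,"jaw":0},{"xyz":[0.001,-0.001,0.07],"roll":0,"jaw":0},{"xyz":[0.001,-0.001,0.09],"roll":0,"jaw":0},{"xyz":[0.001,-0.001,0.1],"roll":0,"jaw":0},{"xyz":[0.001,-0.001,0.1045],"roll":0,"jaw":0},{"xyz":[0.001,-0.001,0.1045],"roll":0,"jaw":0.2},{"xyz":[0.001,-0.001,0.1045],"roll":0,"jaw":0.4}]' 15
python3 -m pendant '[{"xyz":[0,0,0],"roll":0,"jaw":0.5},{"xyz":[0,0,0],"roll":0,"jaw":0.6},{"xyz":[0,0,0],"roll":0,"jaw":0.7},{"xyz":[0,0,0],"roll":0,"jaw":0.8},{"xyz":[0,0,0],"roll":0,"jaw":0.8},{"xyz":[0,0,-0.005],"roll":0,"jaw":0.8},{"xyz":[0,0,-0.02],"roll":0,"jaw":0.8},{"xyz":[0,0,-0.04],"roll":0,"jaw":0.8}]' 15
python3 -m pendant '[{"xyz":[0,0,-0.03],"roll":0,"jaw":0.8},{"xyz":[0,0,-0.06],"roll":0,"jaw":0.8},{"xyz":[-0.005,-0.011,-0.08],"roll":0,"jaw":0.8},{"xyz":[-0.016,-0.035,-0.08],"roll":0,"jaw":0.8},{"xyz":[-0.032,-0.07,-0.08],"roll":0,"jaw":0.8},{"xyz":[-0.051,-0.11,-0.08],"roll":0,"jaw":0.8},{"xyz":[-0.07,-0.15,-0.08],"roll":0,"jaw":0.8},{"xyz":[-0.088,-0.19,-0.08],"roll":0,"jaw":0.8}]' 15
```

```text
time_s: 18.4
ee_pos: [609.6, -195.2, 44.7]
ee_rot: [180.0, -0.1, -0.0]
force: [-0.6, 0.5, -0.5]
gripper_width: 73.9
time_s: 19.4
ee_pos: [608.9, -195.0, 84.7]
ee_rot: [-180.0, 0.0, -0.0]
force: [-0.1, -0.6, -0.7]
gripper_width: 38.6
time_s: 20.4
ee_pos: [519.5, -3.2, 164.2]
ee_rot: [-180.0, 0.0, -0.0]
force: [0.9, 0.3, -1.0]
gripper_width: 39.0
```

```bash
python3 -m pendant '[{"xyz":[-0.019,-0.04,0],"roll":0,"jaw":0.8},{"xyz":[-0.038,-0.08,0],"roll":0,"jaw":0.8},{"xyz":[-0.056,-0.12,0.0],"roll":0,"jaw":0.8},{"xyz":[-0.069,-0.15,0.01],"roll":0,"jaw":0.8},{"xyz":[-0.076,-0.166,0.03],"roll":0,"jaw":0.8},{"xyz":[-0.078,-0.169,0.055],"roll":0,"jaw":0.8},{"xyz":[-0.078,-0.169,0.071],"roll":0,"jaw":0.8},{"xyz":[-0.078,-0.169,0.075],"roll":0,"jaw":0.8}]' 15
python3 w.py g2
```

```text
time_s: 21.4
ee_pos: [441.6, 164.1, 88.3]
ee_rot: [180.0, 0.1, 0.0]
force: [-0.1, -1.2, -0.7]
gripper_width: 38.7
[442.1 164.1  88.5] [1.8e+02 1.0e-01 0.0e+00] [ 0.5  0.2 -1.1] 38.7 21.4
pink px[136.  66.] A2153 z5-95 34,49 med [346. 264.  48.]
blue px[455. 156.] A8509 z5-95 5,84 med [610. 201.  31.] POT collar [624.6 195.9] n2106
green px[256. 197.] A7441 z5-95 5,125 med [444. 178.  74.] POT collar [441.3 169.5] n571
```

View pics/w_g2.png

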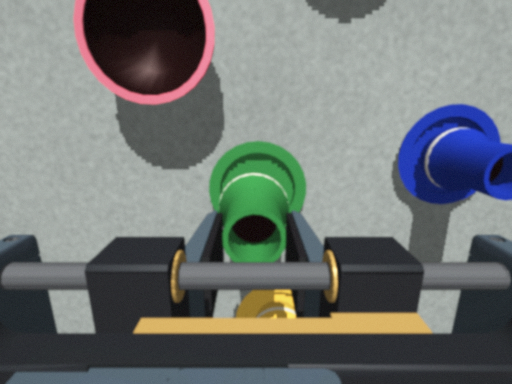

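Green is over its saucer at px (257,186), within about 2 mm. The blue pot stands in its saucer at (450,155). Lowering now.

```bash
python3 -m pendant '[{"xyz":[0.001,0,0.012],"roll":0,"jaw":0.8},{"xyz":[0.001,0,0.026],"roll":0,"jaw":0.8},{"xyz":[0.001,0,0.034],"roll":0,"jaw":0.8},{"xyz":[0.001,0,0.037],"roll":0,"jaw":0.8},{"xyz":[0.001,0,0.039],"roll":0,"jaw":0.8},{"xyz":[0.001,0,0.04],"roll":0,"jaw":0.8},{"xyz":[0.001,0,0.0405],"roll":0,"jaw":0.8},{"xyz":[0.001,0,0.0405],"roll":0,"jaw":0.8}]' 15
python3 -m pendant '[{"xyz":[0,0,0],"roll":0,"jaw":0.8},{"xyz":[0,0,0],"roll":0,"jaw":0.8},{"xyz":[0,0,0],"roll":0,"jaw":0.8},{"xyz":[0,0,0],"roll":0,"jaw":0.8},{"xyz":[0,0,0],"roll":0,"jaw":0.8},{"xyz":[0,0,0],"roll":0,"jaw":0.8},{"xyz":[0,0,0],"roll":0,"jaw":0.8},{"xyz":[0,0,0],"roll":0,"jaw":0.8}]' 15
```

```text
time_s: 22.45
ee_pos: [444.3, 164.1, 48.8]
ee_rot: [-180.0, -0.0, 0.0]
force: [-0.4, 0.1, 2.8]
gripper_width: 38.8
time_s: 23.45
ee_pos: [444.3, 164.1, 48.8]
ee_rot: [-180.0, -0.0, -0.0]
force: [-2.2, 0.7, 5.8]
gripper_width: 38.8
```

```bash
python3 -m pendant '[{"xyz":[0,0,0],"roll":0,"jaw":0.5},{"xyz":[0,0,0],"roll":0,"jaw":0.3},{"xyz":[0,0,0],"roll":0,"jaw":0.15},{"xyz":[0,0,-0.005],"roll":0,"jaw":0.1},{"xyz":[0,0,-0.025],"roll":0,"jaw":0.1},{"xyz":[0,0,-0.05],"roll":0,"jaw":0},{"xyz":[0,0,-0.08],"roll":0,"jaw":0},{"xyz":[0,0,-0.1],"roll":0,"jaw":0}]' 15
python3 -m pendant '[{"xyz":[0.002,0.015,0],"roll":0,"jaw":0},{"xyz":[0.008,0.05,0],"roll":0,"jaw":0},{"xyz":[0.016,0.09,0],"roll":0,"jaw":0},{"xyz":[0.022,0.13,0],"roll":0,"jaw":0},{"xyz":[0.029,0.17,0],"roll":0,"jaw":0},{"xyz":[0.036,0.21,0],"roll":0,"jaw":0},{"xyz":[0.043,0.25,0],"roll":0,"jaw":0},{"xyz":[0.05,0.29,0],"roll":0,"jaw":0}]' 15
python3 -m pendant '[{"xyz":[0.007,0.04,0],"roll":0,"jaw":0},{"xyz":[0.014,0.08,0],"roll":0,"jaw":0},{"xyz":[0.021,0.12,0],"roll":0,"jaw":0},{"xyz":[0.028,0.16,0],"roll":0,"jaw":0},{"xyz":[0.035,0.2,0],"roll":0,"jaw":0},{"xyz":[0.041,0.235,0],"roll":0,"jaw":0},{"xyz":[0.045,0.258,0],"roll":0,"jaw":0},{"xyz":[0.047,0.267,0],"roll":0,"jaw":0}]' 15
python3 w.py p1
```

```text
time_s: 24.45
ee_pos: [444.6, 164.2, 150.1]
ee_rot: [-180.0, -0.1, -0.0]
force: [0.5, 0.5, 0.0]
gripper_width: 91.1
time_s: 25.45
ee_pos: [492.9, -128.1, 147.2]
ee_rot: [-180.0, 0.1, -0.0]
force: [0.8, 0.4, -0.6]
gripper_width: 91.1
time_s: 26.45
ee_pos: [539.7, -394.5, 146.6]
ee_rot: [-179.9, 0.1, -0.1]
force: [-0.3, 1.1, -0.4]
gripper_width: 91.3
[ 540.1 -394.9  146.8] [-1.8e+02  1.0e-01 -1.0e-01] [ 0.1 -1.4  0.5] 91.0 26.5
pink px[254. 181.] A1608 z5-95 29,81 med [ 539. -386.   58.] POT collar [ 540.8 -391.3] n602
brown px[87. 86.] A3406 z5-95 27,80 med [ 389. -298.   54.] POT collar [ 380.7 -300. ] n1793
```

View pics/w_p1.png

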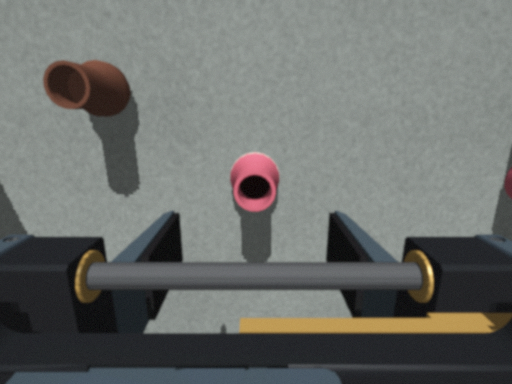

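The pink pot is centred at px (254,181). The clay pot is well clear at (95,88). Grip and lift.

```bash
python3 -m pendant '[{"xyz":[0.001,-0.001,0.02],"roll":0,"jaw":0},{"xyz":[0.001,-0.001,0.045],"roll":0,"jaw":0},{"xyz":[0.001,-0.001,0.07],"roll":0,"jaw":0},{"xyz":[0.001,-0.001,0.09],"roll":0,"jaw":0},{"xyz":[0.001,-0.001,0.1],"roll":0,"jaw":0},{"xyz":[0.001,-0.001,0.1045],"roll":0,"jaw":0},{"xyz":[0.001,-0.001,0.1045],"roll":0,"jaw":0.2},{"xyz":[0.001,-0.001,0.1045],"roll":0,"jaw":0.4}]' 15
python3 -m pendant '[{"xyz":[0,0,0],"roll":0,"jaw":0.5},{"xyz":[0,0,0],"roll":0,"jaw":0.6},{"xyz":[0,0,0],"roll":0,"jaw":0.7},{"xyz":[0,0,0],"roll":0,"jaw":0.8},{"xyz":[0,0,0],"roll":0,"jaw":0.8},{"xyz":[0,0,-0.005],"roll":0,"jaw":0.8},{"xyz":[0,0,-0.02],"roll":0,"jaw":0.8},{"xyz":[0,0,-0.04],"roll":0,"jaw":0.8}]' 15
python3 -m pendant '[{"xyz":[0,0,-0.03],"roll":0,"jaw":0.8},{"xyz":[0,0,-0.06],"roll":0,"jaw":0.8},{"xyz":[0,-0.015,-0.08],"roll":0,"jaw":0.8},{"xyz":[-0.001,-0.045,-0.08],"roll":0,"jaw":0.8},{"xyz":[-0.002,-0.085,-0.08],"roll":0,"jaw":0.8},{"xyz":[-0.003,-0.13,-0.08],"roll":0,"jaw":0.8},{"xyz":[-0.004,-0.175,-0.08],"roll":0,"jaw":0.8},{"xyz":[-0.005,-0.22,-0.08],"roll":0,"jaw":0.8}]' 15
python3 -m pendant '[{"xyz":[-0.001,-0.045,0],"roll":0,"jaw":0.8},{"xyz":[-0.002,-0.09,0],"roll":0,"jaw":0.8},{"xyz":[-0.003,-0.135,0],"roll":0,"jaw":0.8},{"xyz":[-0.004,-0.18,0],"roll":0,"jaw":0.8},{"xyz":[-0.005,-0.225,0],"roll":0,"jaw":0.8},{"xyz":[-0.007,-0.27,0],"roll":0,"jaw":0.8},{"xyz":[-0.009,-0.315,0],"roll":0,"jaw":0.8},{"xyz":[-0.01,-0.36,0],"roll":0,"jaw":0.8}]' 15
```

```text
time_s: 27.5
ee_pos: [542.5, -392.3, 44.7]
ee_rot: [180.0, -0.1, -0.0]
force: [-0.4, 0.2, -0.4]
gripper_width: 74.1
time_s: 28.5
ee_pos: [542.0, -391.9, 84.5]
ee_rot: [-180.0, 0.0, -0.0]
force: [0.2, -0.6, -1.9]
gripper_width: 38.7
time_s: 29.5
ee_pos: [536.4, -169.5, 164.2]
ee_rot: [-180.0, -0.0, 0.0]
force: [1.2, 1.3, -2.3]
gripper_width: 38.6
time_s: 30.5
ee_pos: [525.7, 190.0, 164.2]
ee_rot: [-180.0, 0.0, 0.0]
force: [1.2, -0.7, -1.1]
gripper_width: 38.8
```

```bash
python3 -m pendant '[{"xyz":[-0.002,-0.045,0],"roll":0,"jaw":0.8},{"xyz":[-0.004,-0.09,0],"roll":0,"jaw":0.8},{"xyz":[-0.006,-0.135,0.0],"roll":0,"jaw":0.8},{"xyz":[-0.007,-0.168,0.01],"roll":0,"jaw":0.8},{"xyz":[-0.007,-0.184,0.03],"roll":0,"jaw":0.8},{"xyz":[-0.007,-0.188,0.055],"roll":0,"jaw":0.8},{"xyz":[-0.007,-0.188,0.071],"roll":0,"jaw":0.8},{"xyz":[-0.007,-0.188,0.075],"roll":0,"jaw":0.8}]' 15
python3 w.py p2
```

```text
time_s: 31.5
ee_pos: [519.1, 374.7, 87.3]
ee_rot: [179.9, 0.2, -0.0]
force: [-0.1, 0.3, -1.2]
gripper_width: 38.6
[519.6 375.   87.8] [ 1.799e+02  1.000e-01 -0.000e+00] [-0.5 -0.  -2.1] 38.8 31.6
pink px[258. 199.] A5780 z5-95 5,124 med [525. 385.  72.] POT collar [519.5 378.4] n286
pink px[ 80. 236.] A825 z5-95 33,49 med [364. 341.  48.]
pink px[ 72. 317.] A300 z5-95 45,49 med [341. 253.  47.]
```

View pics/w_p2.png

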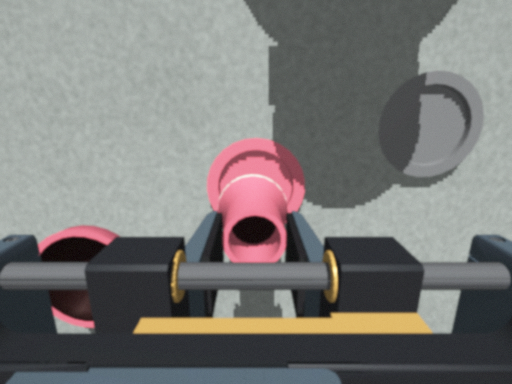

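Pink is centred over its saucer at px (256,185). The bowl at (82,275) is clear of the body, which stays above z≈108. Lowering now.

```bash
python3 -m pendant '[{"xyz":[0,0,0.012],"roll":0,"jaw":0.8},{"xyz":[0,0,0.026],"roll":0,"jaw":0.8},{"xyz":[0,0,0.034],"roll":0,"jaw":0.8},{"xyz":[0,0,0.037],"roll":0,"jaw":0.8},{"xyz":[0,0,0.039],"roll":0,"jaw":0.8},{"xyz":[0,0,0.04],"roll":0,"jaw":0.8},{"xyz":[0,0,0.0405],"roll":0,"jaw":0.8},{"xyz":[0,0,0.0405],"roll":0,"jaw":0.8}]' 15
python3 -m pendant '[{"xyz":[0,0,0],"roll":0,"jaw":0.8},{"xyz":[0,0,0],"roll":0,"jaw":0.8},{"xyz":[0,0,0],"roll":0,"jaw":0.8},{"xyz":[0,0,0],"roll":0,"jaw":0.8},{"xyz":[0,0,0],"roll":0,"jaw":0.8},{"xyz":[0,0,0],"roll":0,"jaw":0.8},{"xyz":[0,0,0],"roll":0,"jaw":0.8},{"xyz":[0,0,0],"roll":0,"jaw":0.8}]' 15
```

```text
time_s: 32.55
ee_pos: [520.2, 376.3, 48.9]
ee_rot: [-180.0, -0.0, 0.0]
force: [-0.6, 0.6, 0.8]
gripper_width: 38.5
time_s: 33.55
ee_pos: [520.2, 376.2, 48.8]
ee_rot: [-180.0, -0.0, -0.0]
force: [-1.2, -0.7, 6.1]
gripper_width: 38.9
```

Contact at 6 N. Releasing, lifting, and moving aside so both fixed cameras can check everything.

```bash
python3 -m pendant '[{"xyz":[0,0,0],"roll":0,"jaw":0.5},{"xyz":[0,0,0],"roll":0,"jaw":0.3},{"xyz":[0,0,0],"roll":0,"jaw":0.15},{"xyz":[0,0,-0.005],"roll":0,"jaw":0.1},{"xyz":[0,0,-0.025],"roll":0,"jaw":0.1},{"xyz":[0,0,-0.05],"roll":0,"jaw":0},{"xyz":[0,0,-0.08],"roll":0,"jaw":0},{"xyz":[0,0,-0.12],"roll":0,"jaw":0}]' 15
python3 -m pendant '[{"xyz":[0,0.015,0],"roll":0,"jaw":0},{"xyz":[0,0.05,0],"roll":0,"jaw":0},{"xyz":[0,0.095,0],"roll":0,"jaw":0},{"xyz":[0,0.14,0],"roll":0,"jaw":0},{"xyz":[0,0.185,0],"roll":0,"jaw":0},{"xyz":[0,0.23,0],"roll":0,"jaw":0},{"xyz":[0,0.275,0],"roll":0,"jaw":0},{"xyz":[0,0.32,0],"roll":0,"jaw":0}]' 15
python3 -m pendant '[{"xyz":[0,0.045,0],"roll":0,"jaw":0},{"xyz":[0,0.09,0],"roll":0,"jaw":0},{"xyz":[0,0.135,0],"roll":0,"jaw":0},{"xyz":[0,0.18,0],"roll":0,"jaw":0},{"xyz":[0,0.21,0],"roll":0,"jaw":0},{"xyz":[0,0.225,0],"roll":0,"jaw":0},{"xyz":[0,0.23,0],"roll":0,"jaw":0},{"xyz":[0,0.23,0],"roll":0,"jaw":0}]' 15
python3 - <<'E'
from meas import *
ims=[]
for n in ['scene','side']:
    im,d,K,C,p=grab(n); print(n); analyse(im,d,K,C); ims.append(im)
cv2.imwrite('pics/end.png',cv2.resize(ims[1][60:340,130:400],None,fx=2,fy=2,interpolation=cv2.INTER_CUBIC))
cv2.imwrite('pics/end_scene.png',cv2.resize(ims[0][80:300,60:440],None,fx=2,fy=2,interpolation=cv2.INTER_CUBIC))
E
```

```text
time_s: 34.55
ee_pos: [519.6, 375.6, 168.8]
ee_rot: [179.9, 0.1, -0.0]
force: [0.5, 0.0, 0.5]
gripper_width: 91.0
time_s: 35.55
ee_pos: [518.9, 54.0, 167.5]
ee_rot: [180.0, 0.1, -0.0]
force: [0.3, -0.2, -0.3]
gripper_width: 91.2
time_s: 36.55
ee_pos: [519.9, -173.4, 168.2]
ee_rot: [-180.0, 0.0, 0.0]
force: [-0.3, 0.4, 0.4]
gripper_width: 91.2
scene
pink px[301. 119.] A336 z5-95 17,49 med [377. 284.  43.]
pink px[357. 146.] A772 z5-95 2,81 med [532. 363.  26.] POT collar [521.1 373.9] n181
blue px[327. 199.] A995 z5-95 2,82 med [639. 185.  21.] POT collar [628.5 195.3] n221
yellow px[235. 186.] A1025 z5-95 0,82 med [482.   4.  14.] POT collar [470.1   8.9] n199
yellow px[319. 303.] A127 z5-95 2,9 med [843.   7.   5.] SAUCER ell [848.4   1.5   9. ] enc [848.   17.9] r54.3 px[314. 306.]
green px[279. 157.] A754 z5-95 2,82 med [458. 156.  29.] POT collar [446.6 163. ] n188
green px[320. 303.] A82 z5-95 6,11 med [850.  17.   9.] SAUCER ell [849.6  17.1   9. ] enc [849.7  17.3] r13.8 px[320. 303.]
green px[307. 311.] A84 z5-95 6,12 med [849. -20.   9.] SAUCER ell [849.5 -20.7   9. ] enc [8
[... 269 characters left out ...]
97.] A764 z5-95 3,82 med [508. 394.  15.] POT collar [517.7 376.1] n149
pink px[266. 294.] A414 z5-95 36,49 med [349. 315.  47.]
blue px[337.  94.] A158 z5-95 42,66 med [ 516. -620.   56.] POT collar [ 521.4 -635.6] n149
blue px[194. 229.] A918 z5-95 3,82 med [615. 211.  23.] POT collar [624.5 197.6] n189
yellow px[276. 206.] A820 z5-95 3,83 med [461.  26.  23.] POT collar [466.8  11. ] n176
green px[166. 172.] A126 z5-95 5,12 med [845.  26.   9.] SAUCER ell [845.1  24.4   9. ] enc [842.5  22. ] r51.6 px[166. 172.]
green px[260. 247.] A876 z5-95 3,80 med [434. 180.  19.] POT collar [443.1 164.7] n168
brown px[343. 154.] A278 z5-95 15,78 med [ 375. -279.   48.] POT collar [ 377.  -296.9] n125
```

View pics/end.png

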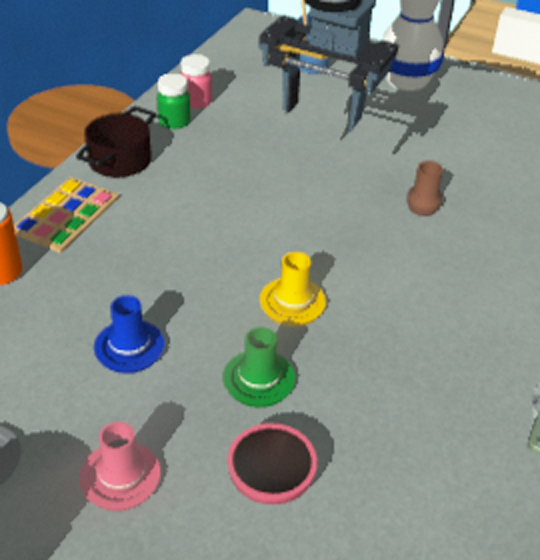

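View pics/end_scene.png

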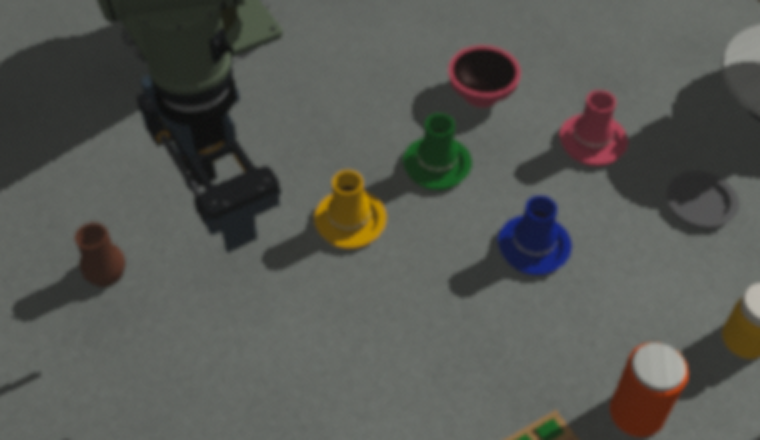

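Both views show all four pots upright and inside the rims: yellow side-crop (295,285), blue (128,325), green (260,360), pink (118,460). The clay pot and bowl read the same as before, and the gripper touches nothing.

```bash
python3 -c "
from workcell import env
print(env.job_done(), env.state()['time_s'])"
```

```text
the job is handed in; nothing more can be done
the job is handed in; nothing more can be done
```

All four pots (yellow, blue, green, pink, in that order) are standing upright in the saucers of their own colours, and I handed the job in at about 37 s on the robot's clock.

- **Placing:** I gripped each pot by the collar at 15 N. Each was lowered until the wrist force showed light contact (6–8 N) and only then released.
- **Final check:** Both fixed cameras show every pot inside its rim, within about 3 mm of its saucer's measured centre. The pot tops read z ≈ 80–83 mm at the 95th percentile (85 mm expected), so they sit at saucer-floor height. The saucers look flat.
- **Bystanders:** The clay pot and the bowl read within 2 mm of their starting positions. The gripper was open, empty and clear of everything.
- **Disagreements:** The two fixed cameras differ by about 4 mm throughout, consistent with their calibration. No check failed.

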